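# Wipe the offcuts off a sprung plate with a scraper block

## Task

Take the scraper block from the cabinet top, set it down on the sprung plate, between its side rims, behind the three metal offcuts and wipe them all along the plate and over its free edge into the tray, in a stroke that keeps the block pressed on the plate with the same light, steady push all the way (about 7 to 8 N): the plate gives way as the block nears the free edge, and the block must follow it down without losing its push or forcing it to the bottom. Then stand the block upright on the cabinet top again and let go. Do not touch the offcuts with the fingers, and leave the things standing around alone.

Things in the scene. Friction and masses are not known exactly. Their poses are not given: they have to be found in the camera images.
- scraper: scraper block, loose, about 0.25 kg, 80 mm high: an aluminium shoe (24 mm thick, 114 mm long, from z = 0 to 20 mm) under a wooden grip (28 mm thick, 100 mm long, z = 20 to 80 mm; grip it high, so that the fingers pass over the offcuts). It stands upright on the cabinet top. Origin at the centre of its underside, x across its thickness (grip it across x), y along its length, z up.
- stand: fixed grey stand carrying the sprung aluminium plate. Origin on the cabinet top, z up, x = wiping direction. At rest the plate's upper face is level, 75 mm above the origin, from x = -105 mm (hinged end) to x = +100 mm (free edge). Two side rims, 8 mm above that face, leave 130 mm between them (y = -65 to +65 mm); both ends are open. Pressing with 30 N or more anywhere is too much.
- plate_hinge (a point): middle of the plate's hinge line, which runs along the stand's y; at x = -105 mm, z = 62 mm of the stand. Springs push the plate up against a stop: near the hinge it is almost rigid, towards the free edge ever softer.
- plate_edge (a point): middle of the upper free edge of the plate, moves with it. The plate follows the block down: the same push that hardly moves it near the hinge sinks it by 10 to 20 mm here, so the push must be felt. Press with about 7 to 8 N all along: the wipe counts only if the block presses with over 2 N at the hinged end, over 4 N at the middle and over 5 N in the last 50 mm.
- plate (a joint): how far the sprung plate is pressed down about its hinge, rad; 0 = level, at rest; 0.18 = bottom stop, more than 0.15 is too far; the free edge sinks 2 mm per 0.01 rad.
- tray: fixed open sheet-metal tray under and beyond the plate's free edge, 120 mm (its x) by 150 mm (its y) by 30 mm high, 3 mm walls, its centre 127 mm from the stand's origin along the stand's x; axes parallel to the stand's. Origin at the centre of its underside, on the cabinet top.
- bar_chip: steel flat-bar offcut, 56 x 24 x 10 mm, loose on the plate; origin at the centre of its underside, z up at the start.
- slug_chip: steel round slug, 32 mm in diameter, 14 mm high, loose on the plate; origin at the centre of its underside, z up at the start.
- angle_chip: offcut of steel angle, 40 mm long, foot 26 mm wide and 5 mm thick, one flange standing 17 mm high, loose on the plate; origin at the centre of its underside, z up at the start.
- grease: bystander: grease can, 67 mm across, 91 mm high; leave alone. Origin at the centre of its underside.
- adapter: bystander: black power adapter, 100 x 89 x 34 mm; leave alone. Origin at the centre of its underside.
- wrench: bystander: adjustable wrench lying flat, 201 x 53 x 13 mm; leave alone. Origin at the centre of its underside.
Not all that is in view belongs to the job. Several things look just like the scraper: the one meant starts farthest to the robot's left.

How it is judged (in metres and radians):
On the way, in this order (a step that is already met when the one before it is completed fails the run):
1. the block is pressed on the plate (over 2 N), between the side rims, at its hinged end, behind the offcuts (contact force between scraper and stand above 2 N and x of scraper in the frame of stand between -0.105 and -0.045 m and y of scraper in the frame of stand between -0.012 and 0.012 m), for 0.1 s.
2. the block passes the middle of the plate while pressed on it (over 4 N) (contact force between scraper and stand above 4 N and x of scraper in the frame of stand between -0.025 and 0.03 m and y of scraper in the frame of stand between -0.012 and 0.012 m), for 0.1 s.
3. the block comes up to the free edge (the last 50 mm of the plate) still pressed on it (over 5 N) (contact force between scraper and stand above 5 N and x of scraper in the frame of stand between 0.05 and 0.11 m and y of scraper in the frame of stand between -0.012 and 0.012 m), for 0.1 s.
At the end, for the whole second after the job is handed in: All three offcuts lie at rest in the tray (origins within its outline, lower than 45 mm); the plate has sprung back (under 0.03 rad); the scraper block stands upright (within 0.1 rad) and at rest on the cabinet top (underside within 10 mm of it) (x of bar_chip in the frame of tray between -0.06 and 0.06 m and y of bar_chip in the frame of tray between -0.075 and 0.075 m and height (world z) of each of bar_chip, slug_chip, angle_chip below 0.045 m and linear speed of each of bar_chip, slug_chip, angle_chip, scraper below 0.03 m/s and x of slug_chip in the frame of tray between -0.06 and 0.06 m and y of slug_chip in the frame of tray between -0.075 and 0.075 m and x of angle_chip in the frame of tray between -0.06 and 0.06 m and y of angle_chip in the frame of tray between -0.075 and 0.075 m and height (world z) of scraper between -0.01 and 0.01 m and angle between scraper's own z axis and vertical below 0.1 rad and value of joint plate below 0.03 rad); the robot touches nothing.
It fails at once if the fingers or the arm touch an offcut (contact force between any of the fingers, the arm and bar_chip above 0.5 N or contact force between any of the fingers, the arm and slug_chip above 0.5 N or contact force between any of the fingers, the arm and angle_chip above 0.5 N).
It fails at once if the plate is forced down more than 0.15 rad (value of joint plate above 0.15 rad).
It fails at once if the block is pressed on the plate or stand with more than 30 N (contact force between scraper and stand above 30 N).
It fails at once if a bystander is moved more than 30 mm (distance of any of grease, adapter, wrench from where it was at the start of the episode above 0.03 m).
It also fails if it takes over 59 s, if anything falls off the work surface, if the arm or the gripper's body presses on something with over 40 N, if the wrist force passes 120 N, or if a joint passes its speed limit or range.

## Robot

A 6-joint arm with a two-finger parallel gripper is mounted at the origin on a cart in front of the work surface, level with it; the furniture and walls round the work are solid. World frame = base frame: x ahead of the robot, y to its left, z up, the work surface at z = 0. Lengths are in mm, angles in rad, forces in N, time in s.
With the tool pointing down it reaches from about 400 to 825 mm from the base axis. Payload 7 kg.
Tool frame: the origin (TCP) lies on the centre line of the jaws, within the pads' length; the fingertips stand 17 mm ahead of it and the grasp point (between the pads) lies 2 mm behind it (bot.tip_extent is the distance from the TCP to the fingertips, in mm); z points along the fingers, y is the line along which they close (so a half turn about z gives the same grasp; the last joint's range is limited). The gripper opens to 88 mm and grips with 3 to 60 N. Pads are 19 mm wide; open, the fingers measure 130 mm over their backs; the gripper's body (78 mm by 193 mm) begins 47 mm behind the grasp point.
Start: joints at [1.482, 0.359, 0.012, 0, -1.224, -0.288], TCP at [248.371, 627.62, 243.561] pointing down, gripper open.
Joint ranges: [-3.07, 3.07], [-1.43, 2.12], [-1.02, 1.25], [-3.03, 1.67], [-3.05, -0], [-3.03, 3.03]. Speed limits (rad/s): [2.39, 2.39, 3.01, 3.14, 3.14, 3.14].

## Interface

Orientations are given as a 3x3 rotation matrix whose columns are the frame's x, y, z axes.
In Python, from rig import bot gives the robot as it stands.
- The arm moves only by the tool arm_command, never from a script. Its argument "targets" is a list of rows, each a list of 3 entries, a list of its own where there are three numbers: the shift along the tool's x, y, z as a fraction of full scale, then the turn, a rotation vector about the tool's x, y, z as a fraction of full scale, then the opening, from 0 (shut) to 1 (fully open). A call has 1 to 8 rows; each row shifts and turns the commanded pose from where the row before left it, along the tool's axes as they then stand; what a row does not reach is not made up. Full scale, the value 1, is 25 mm for a shift and 0.12 rad for a turn. A row lasts 1/10 s, in which the tool goes at most 50 mm and 8.59 degrees, less where a joint would pass 70% of its speed; a pose out of reach is approached as far as the arm can. A call with a number of a shift or a turn outside -1 to 1 is refused whole. A call with a gripper value outside its range is refused whole. The fingers move at their own pace and stop on an object; "force" is the grip in N (left out, the last holds). Time passes only in rows, so rows that do not move let the fingers close. It gives the time, the measured TCP pose, the force, the opening and the grip force at its end, in the units of the state.
- bot.get_obs(): the state, without advancing time (a new reading comes with each control period).
- bot.get_image(name): name is "scene" or "top"; returns a dict with "pixels" (400x640x3 uint8, red, green, blue), "fov_y" (degrees; the focal length in pixels is half the picture's height over the tangent of half this angle, whatever the lens; pixels are square), "cx", "cy" (the principal point, pixels), "T" (4x4, takes a point from camera to world coordinates). Camera axes: x right, y up, looking along -z (the intrinsics and any distortion apply to the point x, -y, -z); pixel columns grow to the right and rows downward; lengths in mm; the calibration is good to about 2 mm. A picture is of the moment at which its call begins. There is no depth.
- bot.finish_job(): hands the job in; it is judged then, once.
Trained networks look in a picture, given as the dict that the camera call returned (one of the last four; its "shot" number tells which), for a name from the list of things; names that differ only in an ending like _2 or _b are one class to them, and where a whole thing is asked for, a point or a joint stands for the part that bears it (a point fixed in the world has none). Each returns a list of dicts, best first, with "p" (0 to 1); they miss things now and then, are a little off and sometimes report something else, mostly with a low value. They report only what shows in the picture. A call takes as long as a camera call. They do not tell look-alikes from the thing itself.
- bot.find_in(name, picture): "box" ([left, top, width, height] in pixels, round what is visible of it).
- bot.mark_of(name, picture): "at" ([column, row] in pixels: a listed point, or the origin of a listed thing).
The state is a dict: "time": time; "q": joint angles; "joint_velocities": joint speeds; "joint_torque": joint torques, N m; "position": TCP position; "tool_rot": TCP orientation; "wrist_force": force on the tool from outside, world axes, zero at the start; "wrist_torque": the same for the moment, N m; "opening": finger opening in mm; "grip_force": force on a finger pad.
Only numpy, scipy, OpenCV 4.12 (cv2) and the standard library are available. Lean on these libraries where they do the work, as an engineer would, in place of code of your own. Each camera call takes 0.05 s, during which the arm holds its last target. There are 200 camera calls.

## Working session

There is one attempt and no reset: what is moved stays moved. The work goes in short steps, Python scripts to look and compute and a tool call to move; the robot and the scene stay as the last step left them, time stands still between calls to the robot, and variables do not carry over. Pictures are saved under pics/ and viewed, at most 10 in all, crops included, and the job is handed in when it is done.

Besides the shell and the picture viewer there is one more tool, called after "Emit:" as name([rows], argument=value, ...), one row to a line, values as JSON. arm_command: Moves the arm, as the interface text tells. Shift numbers are shares of 25 mm and turn numbers shares of 0.12 rad, none past 1 either way. Its arguments: {"type":"object","properties":{"targets":{"type":"array"},"force":{"type":"number"}},"required":["targets"]}

```bash
mkdir -p pics; ls
cat > h.py <<'E'
import numpy as np, cv2, pickle
from rig import bot
def ray(im,uv):
    f=200/np.tan(np.radians(im['fov_y'])/2)
    h=im['pixels'].shape[0]; f=h/2/np.tan(np.radians(im['fov_y'])/2)
    T=np.array(im['T']); d=T[:3,:3]@np.array([(uv[0]-im['cx'])/f,-(uv[1]-im['cy'])/f,-1]); return T[:3,3],d
def onz(im,uv,z):
    o,d=ray(im,uv); return o+d*(z-o[2])/d[2]
def proj(im,p):
    f=im['pixels'].shape[0]/2/np.tan(np.radians(im['fov_y'])/2)
    T=np.array(im['T']); c=T[:3,:3].T@(np.array(p)-T[:3,3]); return np.array([im['cx']+f*c[0]/-c[2],im['cy']-f*c[1]/-c[2]])
E
python3 - <<'E'
from h import *
np.set_printoptions(precision=3,suppress=True)
for n in('scene','top'):
    im=bot.get_image(n); cv2.imwrite(f'pics/{n}0.png',im['pixels'][:,:,::-1])
    print(n,{k:v for k,v in im.items() if k!='pixels'})
    zs=dict(scraper=0,stand=0,plate_edge=75,plate_hinge=62,tray=0,bar_chip=75,slug_chip=75,angle_chip=75,grease=0,adapter=0,wrench=0)
    for k,z in zs.items():
        for m in bot.mark_of(k,im)[:5]:
            print(k,round(m['p'],2),np.round(m['at'],1),onz(im,m['at'],z)[:2])
o=bot.get_obs();print(o)
E
```

```text
pics
scene {'fov_y': 52.12562844933635, 'cx': 319.05986655265207, 'cy': 194.57229433951207, 'T': array([[    0.78 ,     0.295,    -0.553,    41.504],
       [   -0.626,     0.343,    -0.7  , -1065.669],
       [   -0.017,     0.892,     0.452,   496.427],
       [    0.   ,     0.   ,     0.   ,     1.   ]]), 'shot': 1}
scraper 0.91 [230.3 219.3] [ 403.236 -259.059]
scraper 0.85 [361.  312.9] [ 423.482 -691.02 ]
stand 0.58 [288.1 203. ] [ 557.966 -281.232]
stand 0.26 [324.7 176. ] [ 737.696 -212.111]
plate_edge 0.73 [317.6 185.9] [ 583.284 -374.238]
plate_hinge 0.88 [260.2 168.6] [ 549.753 -166.776]
tray 0.59 [327.1 218.8] [ 582.977 -409.035]
bar_chip 0.62 [292.8 168.5] [ 599.738 -249.514]
angle_chip 0.43 [276.5 179.2] [ 530.088 -277.768]
grease 0.9 [324.  173.9] [ 745.804 -198.981]
adapter 0.82 [298.7 272.4] [ 407.778 -532.668]
wrench 0.91 [369.4 244.1] [ 583.251 -551.562]
wrench 0.5 [261.7 174.4] [602.452 -79.483]
top {'fov_y': 47.821210167122615, 'cx': 319.40955152948993, 'cy': 202.77190690537162, 'T': array([[   0.016,    0.993,   -0.119,  462.764],
       [  -1.   ,    0.019,   
[... 579 characters left out ...]
47.8] [ 726.538 -220.552]
grease 0.71 [209.4 220.8] [ 545.352 -170.781]
adapter 0.95 [360.8 277. ] [ 416.739 -537.695]
wrench 0.66 [367.9 208.4] [ 582.5   -554.295]
{'time': 1.2, 'q': array([ 1.482,  0.359,  0.012, -0.   , -1.224, -0.288]), 'joint_velocities': array([-0.001, -0.   ,  0.   , -0.002,  0.001,  0.002]), 'joint_torque': array([ -0.   , -58.24 ,  29.33 ,   7.003,   0.012,  -0.   ]), 'position': array([248.354, 627.639, 243.569]), 'tool_rot': array([[ 0.93 , -0.368, -0.   ],
       [-0.368, -0.93 ,  0.   ],
       [-0.   , -0.   , -1.   ]]), 'wrist_force': array([0.462, 0.06 , 0.575]), 'wrist_torque': array([-0.027, -0.008, -0.017]), 'grip_force': 0.0, 'opening': 87.70875014252933}
```

View pics/top0.png

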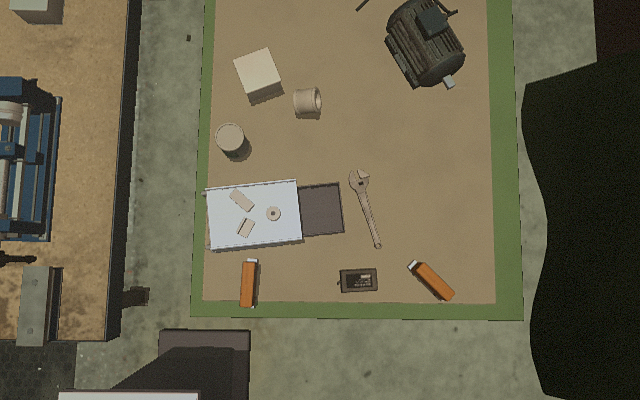

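View pics/scene0.png

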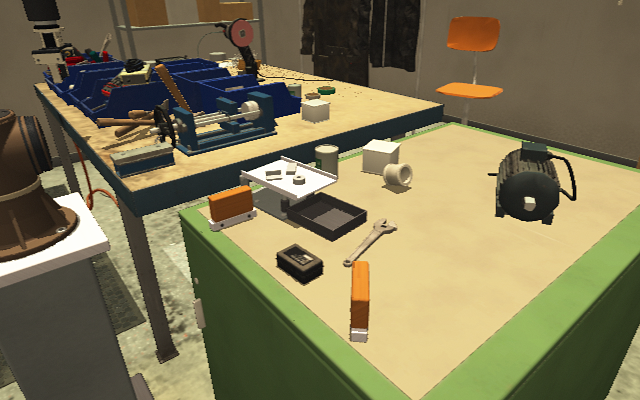

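Run:
```python
import cv2
im=cv2.imread('pics/top0.png')[172:317,195:350]
cv2.imwrite('pics/c1.png',cv2.resize(im,None,fx=4,fy=4,interpolation=cv2.INTER_CUBIC))
im=cv2.imread('pics/scene0.png')[150:250,195:395]
cv2.imwrite('pics/c2.png',cv2.resize(im,None,fx=4,fy=4,interpolation=cv2.INTER_CUBIC))
```

```text
(no output)
```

View pics/c1.png

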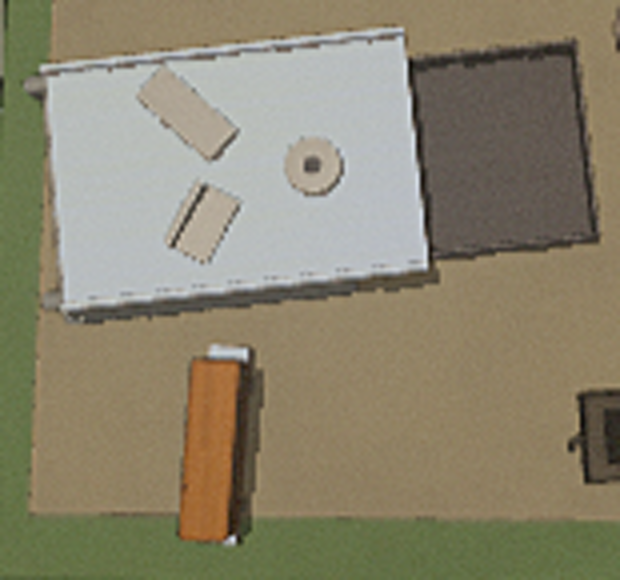

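View pics/c2.png

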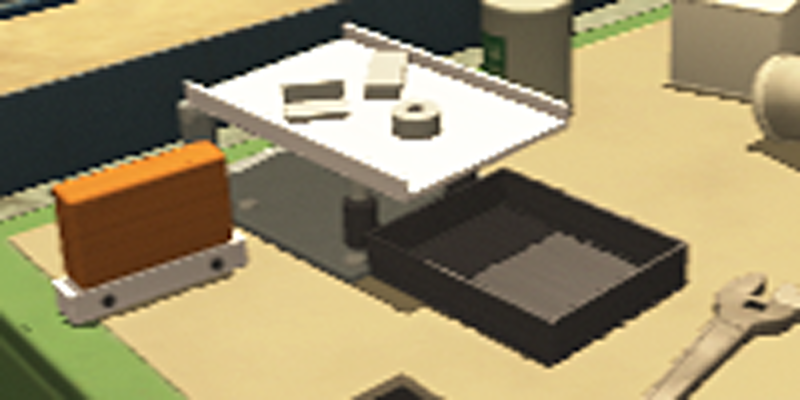

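Run:
```python
from h import *
np.set_printoptions(precision=1,suppress=True)
im=bot.get_image('top'); sc=bot.get_image('scene')
P=lambda c:((c[0]+.5)/4-.5+195,(c[1]+.5)/4-.5+172)
S=lambda c:((c[0]+.5)/4-.5+195,(c[1]+.5)/4-.5+150)
print('plate top');Q=[onz(im,P(c),z)[:2] for c,z in (((46,68),80),((404,33),83),((430,268),80),((64,308),80))]
for q in Q:print(q)
print([np.linalg.norm(Q[i]-Q[(i+1)%4]) for i in range(4)])
for a,b in((0,1),(3,2)):
    d=Q[b]-Q[a];print('yaw',np.arctan2(d[1],d[0]))
print(np.mean(Q,axis=0))
print('tray z30');
for c in((412,62),(577,45),(597,240),(432,257)):print(onz(im,P(c),30)[:2])
print('scraper z80');G=[onz(im,P(c),80)[:2] for c in((192,358),(241,362),(230,540),(180,538))]
for g in G:print(g)
print(np.mean(G,axis=0),[np.linalg.norm(G[i]-G[(i+1)%4]) for i in range(4)])
print('shoe z20',onz(im,P((210,346)),20)[:2],onz(im,P((250,350)),20)[:2])
print('scene scraper top z80')
for c in((55,190),(215,142),(231,160),(75,205)):print(onz(sc,S(c),80)[:2])
print('scene plate z83 corners')
for c in((185,83),(347,26),(568,110),(410,185)):print(onz(sc,S(c),83)[:2])
print('chips')
for n,z,cs in(('bar',85,((160,67),(238,130),(213,160),(138,98))),('slug',89,((313,165),)),('ang',80,((204,182),(240,205),(207,263),(168,246)))):
    print(n,[onz(im,P(c),z)[:2] for c in cs])
```

```text
plate top
[ 611.9 -177.7]
[ 635.4 -379. ]
[ 503.  -396.3]
[ 477.5 -193.8]
[np.float64(202.61752440554704), np.float64(133.50287208194263), np.float64(204.16733149749467), np.float64(135.35259597964395)]
yaw -1.4545086362233302
yaw -1.4453857401483663
[ 556.9 -286.7]
tray z30
[ 627.  -382.5]
[ 639.2 -480.7]
[ 523.1 -493.7]
[ 511.5 -396.7]
scraper z80
[ 451.  -265.5]
[ 449.3 -292.7]
[ 352.5 -289.8]
[ 353.2 -262.5]
[ 401.5 -277.6] [np.float64(27.198939561236056), np.float64(96.82642398318389), np.float64(27.340099917434987), np.float64(97.89372124830552)]
shoe z20 [ 457.5 -267.2] [ 455.5 -290.8]
scene scraper top z80
[ 354.2 -267.4]
[ 454.7 -271.5]
[ 449.5 -299. ]
[ 354.7 -291.7]
scene plate z83 corners
[ 481.6 -187.5]
[ 615.7 -173.5]
[ 639. -379.]
[ 506.4 -397.7]
chips
bar [array([ 612.9, -242.5]), array([ 578.1, -287.4]), array([ 561., -274.]), array([ 595.1, -230.9])]
slug [array([ 558.8, -330.2])]
ang [array([ 549. , -268.7]), array([ 536.4, -289.3]), array([ 503.7, -272. ]), array([ 512.8, -250. ])]
```

```bash
cat >> h.py <<'E'
from scipy.spatial.transform import Rotation as Ro
def Rd(yaw):
    c,s=np.cos(yaw),np.sin(yaw); return np.array([[c,s,0],[s,-c,0],[0,0,-1.]])
def plan(wps,g,step=36.,p=None,R=None):
    """wps: (pos,yaw[,turn sign direction via unwrapped yaw]); prints rows"""
    o=bot.get_obs(); p=np.array(o['position']) if p is None else p; R=np.array(o['tool_rot']) if R is None else R
    rows=[]
    for pos,yaw in wps:
        pos=np.array(pos,float); y0=np.arctan2(R[1,0],R[0,0]); dy=yaw-y0
        if abs(dy)>5.5: dy-=np.sign(dy)*2*np.pi
        n=int(max(np.ceil(np.linalg.norm(pos-p)/step),np.ceil(abs(dy)/.115),1)); p0=p.copy()
        for i in range(1,n+1):
            s=R.T@(p0+(pos-p0)*i/n-p)/25; t=Ro.from_matrix(R.T@Rd(y0+dy*i/n)).as_rotvec()/.12
            s=np.round(np.clip(s,-1,1),3);t=np.round(np.clip(t,-1,1),3)
            p=p+R@s*25;R=R@Ro.from_rotvec(t*.12).as_matrix()
            rows.append([[float(x)+0. for x in s],[float(x)+0. for x in t],g])
    for i in range(0,len(rows),8):print(str(rows[i:i+8]).replace(' ',''))
    print(len(rows),p.round(1))
E
python3 - <<'E'
from h import *
plan([((480,100,240),-1.9),((402,-280,180),-3.18)],1)
E
```

```text
[[[0.963,0.954,0.008],[0.0,-0.001,0.747],1],[[1.0,0.864,0.009],[0.0,0.0,0.746],1],[[1.0,0.762,0.008],[0.0,0.0,0.747],1],[[1.0,0.649,0.009],[0.0,0.0,0.747],1],[[1.0,0.525,0.008],[0.0,0.0,0.746],1],[[1.0,0.39,0.008],[0.0,0.0,0.747],1],[[1.0,0.249,0.009],[0.0,0.0,0.747],1],[[1.0,0.102,0.008],[0.0,0.0,0.746],1]]
[[[1.0,-0.049,0.008],[0.0,0.0,0.747],1],[[1.0,-0.201,0.009],[0.0,0.0,0.747],1],[[1.0,-0.353,0.008],[0.0,0.0,0.746],1],[[1.0,-0.504,0.009],[0.001,0.0,0.747],1],[[1.0,-0.65,0.008],[0.0,0.0,0.747],1],[[1.0,-0.79,0.008],[0.0,0.0,0.746],1],[[1.0,-0.921,0.009],[0.0,0.0,0.747],1],[[1.0,-1.0,0.008],[0.0,0.0,0.747],1]]
[[[1.0,-1.0,0.009],[0.0,0.0,0.746],1],[[1.0,-0.178,0.171],[0.0,0.0,0.762],1],[[1.0,-0.336,0.172],[0.0,0.0,0.762],1],[[1.0,-0.489,0.171],[0.0,0.0,0.762],1],[[1.0,-0.635,0.171],[0.0,0.0,0.762],1],[[1.0,-0.772,0.172],[0.0,0.0,0.762],1],[[1.0,-0.899,0.171],[0.0,0.0,0.762],1],[[1.0,-1.0,0.172],[0.0,0.0,0.762],1]]
[[[1.0,-1.0,0.171],[0.0,0.0,0.762],1],[[1.0,-1.0,0.171],[0.0,0.0,0.761],1],[[1.0,-1.0,0.172],[0.0,0.0,0.762],1],[[1.0,-1.0,0.171],[0.0,0.0,0.762],1],[[1.0,-1.0,0.171],[0.0,0.0,0.762],1],[[0.795,-1.0,0.172],[0.0,0.0,0.762],1],[[0.201,-1.0,0.171],[0.0,0.0,0.762],1]]
31 [ 399.5 -232.8  180. ]
```

Emit:
arm_command([
  [[0.96,0.95,0.01],[0,0,0.75],1],
  [[1,0.86,0.01],[0,0,0.75],1],
  [[1,0.76,0.01],[0,0,0.75],1],
  [[1,0.65,0.01],[0,0,0.75],1],
  [[1,0.53,0.01],[0,0,0.75],1],
  [[1,0.39,0.01],[0,0,0.75],1],
  [[1,0.25,0.01],[0,0,0.75],1],
  [[1,0.1,0.01],[0,0,0.75],1],
])

```text
time: 2.1
position: [337.1, 410.1, 241.8]
tool_rot: [[0.453, -0.891, 0.0], [-0.891, -0.453, 0.001], [-0.0, -0.0, -1.0]]
wrist_force: [1.0, 0.1, -0.3]
opening: 87.6
grip_force: 0.0
```

Emit:
arm_command([
  [[1,-0.05,0.01],[0,0,0.75],1],
  [[1,-0.2,0.01],[0,0,0.75],1],
  [[1,-0.35,0.01],[0,0,0.75],1],
  [[1,-0.5,0.01],[0,0,0.75],1],
  [[1,-0.65,0.01],[0,0,0.75],1],
  [[1,-0.79,0.01],[0,0,0.75],1],
  [[1,-0.92,0.01],[0,0,0.75],1],
  [[1,-1,0.01],[0,0,0.75],1],
])

```text
time: 2.9
position: [478.5, 221.4, 239.8]
tool_rot: [[-0.247, -0.969, 0.001], [-0.969, 0.247, 0.0], [-0.001, -0.0, -1.0]]
wrist_force: [0.9, -0.2, 0.6]
opening: 87.7
grip_force: 0.0
```

Emit:
arm_command([
  [[1,-0.2,0.17],[0,0,0.76],1],
  [[1,-0.3,0.17],[0,0,0.76],1],
  [[1,-0.45,0.17],[0,0,0.76],1],
  [[1,-0.6,0.17],[0,0,0.76],1],
  [[1,-0.75,0.17],[0,0,0.76],1],
  [[1,-0.9,0.17],[0,0,0.76],1],
  [[1,-1,0.17],[0,0,0.76],1],
  [[1,-1,0.17],[0,0,0.76],1],
])

```text
time: 3.7
position: [474.1, -22.5, 205.7]
tool_rot: [[-0.83, -0.558, 0.001], [-0.558, 0.83, 0.0], [-0.001, -0.0, -1.0]]
wrist_force: [-0.6, 0.9, 0.4]
opening: 87.7
grip_force: 0.0
```

Emit:
arm_command([
  [[0,0,0],[0,0,0],1],
])

```text
time: 3.8
position: [472.8, -24.1, 205.1]
tool_rot: [[-0.831, -0.556, -0.001], [-0.556, 0.831, -0.0], [0.001, 0.0, -1.0]]
wrist_force: [0.1, -0.4, 0.8]
opening: 87.8
grip_force: 0.0
```

Run:
```python
from h import *
plan([((402,-280,180),-3.18)],1); print(bot.get_obs()['q'])
```

```text
[[[1.0,-0.867,0.126],[0.003,-0.011,0.654],1],[[0.939,-0.943,0.126],[0.0,0.0,0.653],1],[[0.858,-1.0,0.125],[0.0,0.0,0.654],1],[[0.774,-1.0,0.125],[0.0,0.0,0.653],1],[[0.681,-1.0,0.126],[0.0,0.001,0.654],1],[[0.58,-1.0,0.125],[0.0,0.0,0.653],1],[[0.471,-1.0,0.125],[0.0,0.0,0.654],1],[[0.355,-1.0,0.126],[0.0,0.0,0.654],1]]
8 [ 401.1 -257.5  180. ]
[ 3.66016757e-01  5.45289460e-02 -4.73017585e-01 -8.56493989e-05
 -1.04455687e+00 -1.34775580e+00]
```

Emit:
arm_command([
  [[1,-0.87,0.13],[0,-0.01,0.65],1],
  [[0.94,-0.94,0.13],[0,0,0.65],1],
  [[0.86,-1,0.13],[0,0,0.65],1],
  [[0.77,-1,0.13],[0,0,0.65],1],
  [[0.68,-1,0.13],[0,0,0.65],1],
  [[0.58,-1,0.13],[0,0,0.65],1],
  [[0.47,-1,0.13],[0,0,0.65],1],
  [[0.36,-1,0.13],[0,0,0.65],1],
])

```text
time: 4.6
position: [403.9, -256.0, 179.6]
tool_rot: [[-1.0, 0.031, 0.002], [0.031, 1.0, 0.0], [-0.002, 0.0, -1.0]]
wrist_force: [0.2, -0.2, 0.1]
opening: 87.9
grip_force: 0.0
```

Emit:
arm_command([
  [[0,-0.9,0.3],[0,0,0],1],
  [[0,0,0],[0,0,0],1],
])

```text
time: 4.8
position: [403.0, -279.1, 171.1]
tool_rot: [[-1.0, 0.03, 0.0], [0.03, 1.0, 0.001], [-0.0, 0.001, -1.0]]
wrist_force: [-1.1, -0.6, -0.2]
opening: 88.1
grip_force: 0.0
```

Run:
```python
from h import *
o=bot.get_obs();print(o['q'],o['position'],o['tool_rot'],o['wrist_force'])
im=bot.get_image('scene');a=im['pixels'][130:270,170:350,::-1]
cv2.imwrite('pics/s1.png',cv2.resize(a,None,fx=4,fy=4,interpolation=cv2.INTER_CUBIC))
```

```text
[-2.04217462e-01  1.17078442e-01 -4.88668738e-01 -8.39766759e-04
 -9.65149322e-01 -1.39653074e+00] [ 403.03676476 -279.08632475  171.14527783] [[-9.99537043e-01  3.04252739e-02  4.20818750e-05]
 [ 3.04252958e-02  9.99536801e-01  6.96336304e-04]
 [-2.08761600e-05  6.97294284e-04 -9.99999757e-01]] [-1.13700085 -0.58137923 -0.15111365]
```

View pics/s1.png

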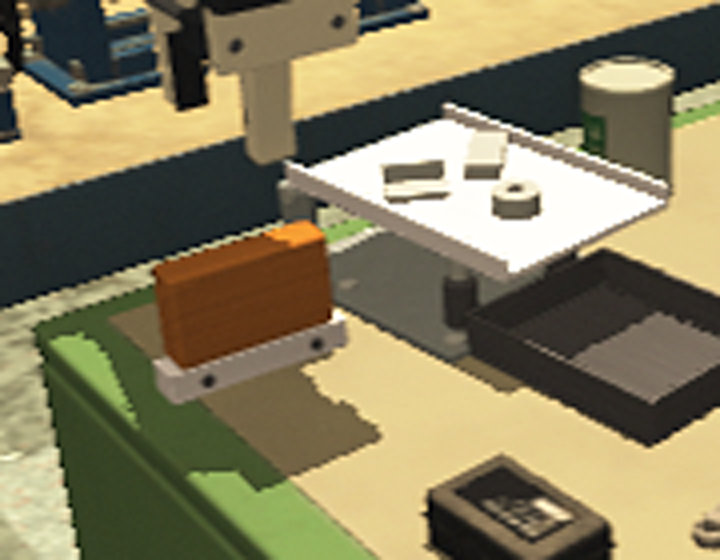

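Emit:
arm_command([
  [[0,0,1],[0,0,0],1],
  [[0,0,1],[0,0,0],1],
  [[0,0,1],[0,0,0],1],
  [[0,0,0.8],[0,0,0],1],
  [[0,0,0.48],[0,0,0],1],
  [[0,0,0],[0,0,0],1],
])

```text
time: 5.45
position: [403.0, -276.5, 63.7]
tool_rot: [[-1.0, 0.028, -0.002], [0.028, 1.0, 0.001], [0.002, 0.001, -1.0]]
wrist_force: [-0.3, -0.5, 0.2]
opening: 87.7
grip_force: 0.0
```

Emit:
arm_command([
  [[0,0,0],[0,0,0],0.45],
  [[0,0,0],[0,0,0],0.4],
  [[0,0,0],[0,0,0],0.3],
  [[0,0,0],[0,0,0],0],
  [[0,0,0],[0,0,0],0],
  [[0,0,0],[0,0,0],0],
  [[0,0,0],[0,0,0],0],
  [[0,0,0],[0,0,0],0],
], force=40)

```text
time: 6.25
position: [403.5, -277.5, 64.9]
tool_rot: [[-1.0, 0.029, 0.001], [0.029, 1.0, 0.001], [-0.001, 0.001, -1.0]]
wrist_force: [0.0, -0.0, 0.1]
opening: 29.0
grip_force: 1.5
```

Emit:
arm_command([
  [[0,0,0],[0,0,0],0],
  [[0,0,-0.4],[0,0,0],0],
  [[0,0,-1],[0,0,0],0],
  [[0,0,-1],[0,0,0],0],
  [[0,0,-1],[0,0,0],0],
  [[0,0,-1],[0,0,0],0],
  [[0,0,-1],[0,0,0],0],
  [[0,0,0],[0,0,0],0],
])

```text
time: 7.05
position: [404.9, -278.3, 203.7]
tool_rot: [[-1.0, 0.028, 0.007], [0.028, 1.0, -0.001], [-0.007, -0.001, -1.0]]
wrist_force: [0.1, -0.2, -2.5]
opening: 28.1
grip_force: 39.9
```

Run:
```python
from h import *
o=bot.get_obs();print(o['wrist_force'],o['grip_force'])
plan([((550,-213.5,200),-3.0236)],0,30)
```

```text
[ 0.12589438 -0.19405169 -2.47240375] 39.913886189460754
[[[-0.954,0.459,0.03],[-0.011,0.055,-0.203],0],[[-0.966,0.435,0.025],[0.0,0.0,-0.203],0],[[-0.976,0.412,0.025],[0.0,0.0,-0.203],0],[[-0.985,0.388,0.025],[0.0,0.0,-0.204],0],[[-0.995,0.364,0.024],[0.0,0.0,-0.203],0],[[-1.0,0.339,0.025],[0.0,0.0,-0.203],0]]
6 [ 549.9 -213.5  200. ]
```

Emit:
arm_command([
  [[-0.95,0.46,0.03],[0,0.03,-0.2],0],
  [[-0.97,0.43,0.03],[0,0,-0.2],0],
  [[-0.98,0.41,0.03],[0,0,-0.2],0],
  [[-0.98,0.39,0.03],[0,0,-0.2],0],
  [[-0.99,0.36,0.03],[0,0,-0.2],0],
  [[-1,0.34,0.03],[0,0,-0.2],0],
  [[0,0,0.6],[0,0,0],0],
  [[0,0,0.6],[0,0,0],0],
])

```text
time: 7.85
position: [549.5, -212.0, 163.5]
tool_rot: [[-0.993, -0.117, -0.004], [-0.117, 0.993, 0.001], [0.004, 0.001, -1.0]]
wrist_force: [0.2, 0.4, -3.1]
opening: 27.5
grip_force: 39.9
```

Emit:
arm_command([
  [[0,0,0],[0,0,0],0],
  [[0,0,0],[0,0,0],0],
])

```text
time: 8.05
position: [548.4, -212.9, 164.5]
tool_rot: [[-0.993, -0.116, -0.004], [-0.116, 0.993, 0.001], [0.004, 0.001, -1.0]]
wrist_force: [0.8, 1.1, -2.9]
opening: 27.6
grip_force: 39.9
```

Run:
```python
from h import *
o=bot.get_obs();print(o['position'],o['tool_rot'],o['wrist_force'])
im=bot.get_image('scene');a=im['pixels'][130:230,210:360,::-1]
b=bot.get_image('top');c=b['pixels'][170:270,195:345,::-1]
z=[cv2.resize(k,None,fx=4,fy=4,interpolation=cv2.INTER_CUBIC)[:] for k in(a,c)]
cv2.imwrite('pics/s2.png',z[0]);cv2.imwrite('pics/t2.png',z[1])
```

```text
[ 548.35860067 -212.93126477  164.47914033] [[-9.93272120e-01 -1.15718687e-01 -4.43633546e-03]
 [-1.15722357e-01  9.93281431e-01  5.78827299e-04]
 [ 4.33954850e-03  1.08831621e-03 -9.99989992e-01]] [ 0.76331145  1.12317513 -2.85333302]
```

View pics/s2.png

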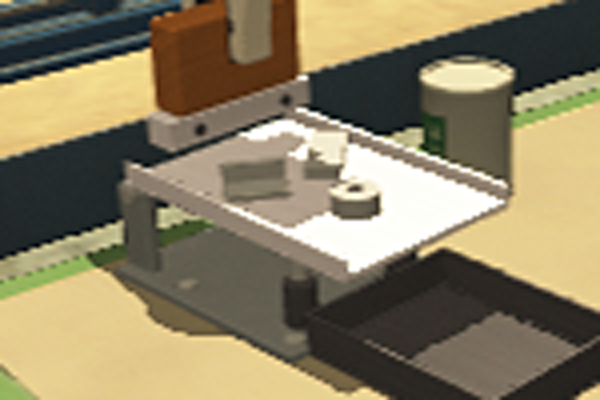

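View pics/t2.png

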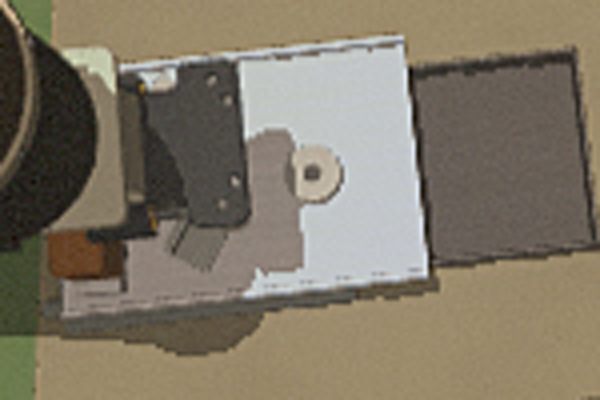

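Run:
```python
from h import *
np.set_printoptions(precision=1,suppress=True)
sc=bot.get_image('scene');im=bot.get_image('top')
S=lambda c:((c[0]+.5)/4-.5+210,(c[1]+.5)/4-.5+130)
P=lambda c:((c[0]+.5)/4-.5+195,(c[1]+.5)/4-.5+170)
u=np.array([np.cos(-1.4528),np.sin(-1.4528)]);v=np.array([-u[1],u[0]]);O=np.array([559.1,-288.])
f=lambda q:np.array([(q[:2]-O)@u,(q[:2]-O)@v])
print('plate corners z83',[f(onz(sc,S(c),83)) for c in((127,165),(505,188),(352,258))])
print('shoe bottom front corners z99.6',[f(onz(sc,S(c),99.6)) for c in((168,151),(310,106))])
print('shoe top front z119.6',[f(onz(sc,S(c),119.6)) for c in((168,125),(309,77))])
print('top: plate near corner z83',f(onz(im,P((64,312)),83)),f(onz(im,P((430,270)),83)),f(onz(im,P((404,38)),83)))
print('top: shoe near end z119.6',[f(onz(im,P(c),119.6)) for c in((63,292),(126,290))],'grip end z179.6',[f(onz(im,P(c),179.6)) for c in((50,275),(121,275))])
print(f(bot.get_obs()['position']))
```

```text
plate corners z83 [array([-105.3,  -66.2]), array([96.5, 69.6]), array([ 97.2, -58.6])]
shoe bottom front corners z99.6 [array([-71.5, -57.5]), array([-62.8,  52.8])]
shoe top front z119.6 [array([-65. , -60.1]), array([-63.3,  53.7])]
top: plate near corner z83 [-102.4  -67.9] [101.3 -65.3] [99.5 66.7]
top: shoe near end z119.6 [array([-94.4, -58.8]), array([-61. , -61.1])] grip end z179.6 [array([-87.6, -52.8]), array([-52.4, -56.4])]
[-75.4  -1.5]
```

Emit:
arm_command([
  [[-0.12,0,0.3],[0,-0.03,0],0],
  [[0,0,0.3],[0,0,0],0],
  [[0,0,0.2],[0,0,0],0],
  [[0,0,0.06],[0,0,0],0],
  [[0,0,0],[0,0,0],0],
  [[0,0,0],[0,0,0],0],
])

```text
time: 8.85
position: [551.3, -213.0, 143.7]
tool_rot: [[-0.993, -0.115, 0.001], [-0.115, 0.993, 0.001], [-0.001, 0.001, -1.0]]
wrist_force: [0.7, 0.2, -2.2]
opening: 27.8
grip_force: 39.9
```

Emit:
arm_command([
  [[0,0,0.04],[0,0,0],0],
  [[0,0,0.04],[0,0,0],0],
  [[0,0,0.02],[0,0,0],0],
  [[0,0,0],[0,0,0],0],
])

```text
time: 9.25
position: [551.2, -212.9, 141.1]
tool_rot: [[-0.993, -0.115, 0.001], [-0.115, 0.993, 0.001], [-0.001, 0.001, -1.0]]
wrist_force: [-0.8, -0.2, -3.1]
opening: 27.7
grip_force: 39.9
```

Emit:
arm_command([
  [[0,0,0.02],[0,0,0],0],
  [[0,0,0],[0,0,0],0],
])

```text
time: 9.45
position: [551.2, -212.9, 140.6]
tool_rot: [[-0.993, -0.115, 0.001], [-0.115, 0.993, 0.001], [-0.001, 0.001, -1.0]]
wrist_force: [-1.2, -0.1, -2.5]
opening: 27.7
grip_force: 39.9
```

Emit:
arm_command([
  [[0,0,0.015],[0,0,0],0],
  [[0,0,0],[0,0,0],0],
])

```text
time: 9.65
position: [551.2, -212.8, 140.2]
tool_rot: [[-0.993, -0.115, 0.001], [-0.115, 0.993, 0.001], [-0.001, 0.001, -1.0]]
wrist_force: [0.5, -1.6, -3.3]
opening: 27.9
grip_force: 39.9
```

Emit:
arm_command([
  [[0,0,0.01],[0,0,0],0],
  [[0,0,0],[0,0,0],0],
])

```text
time: 9.85
position: [551.2, -212.9, 140.0]
tool_rot: [[-0.993, -0.115, 0.001], [-0.115, 0.993, 0.001], [-0.001, 0.001, -1.0]]
wrist_force: [0.4, 0.8, -3.1]
opening: 27.7
grip_force: 39.9
```

Emit:
arm_command([
  [[0,0,0.01],[0,0,0],0],
  [[0,0,0],[0,0,0],0],
])

```text
time: 10.05
position: [551.2, -212.9, 139.9]
tool_rot: [[-0.993, -0.115, 0.001], [-0.115, 0.993, 0.001], [-0.001, 0.001, -1.0]]
wrist_force: [-0.1, -0.1, -1.3]
opening: 28.0
grip_force: 39.9
```

Emit:
arm_command([
  [[0,0,0.01],[0,0,0],0],
  [[0,0,0],[0,0,0],0],
])

```text
time: 10.25
position: [551.2, -212.9, 139.7]
tool_rot: [[-0.993, -0.115, 0.001], [-0.115, 0.993, 0.001], [-0.001, 0.001, -1.0]]
wrist_force: [-0.5, -0.3, 1.6]
opening: 27.8
grip_force: 39.9
```

Emit:
arm_command([
  [[0,0,0.01],[0,0,0],0],
  [[0,0,0],[0,0,0],0],
])

```text
time: 10.45
position: [551.3, -213.0, 139.6]
tool_rot: [[-0.993, -0.115, 0.001], [-0.115, 0.993, 0.001], [-0.001, 0.001, -1.0]]
wrist_force: [-1.9, 0.7, 3.4]
opening: 27.5
grip_force: 39.9
```

Emit:
arm_command([
  [[0,-0.04,0.006],[0,0,0],0],
  [[0,-0.04,0.001],[0,0,0],0],
  [[0,-0.04,0.001],[0,0,0],0],
  [[0,-0.04,0.001],[0,0,0],0],
])

```text
time: 10.85
position: [552.3, -216.6, 139.4]
tool_rot: [[-0.993, -0.115, 0.002], [-0.115, 0.993, 0.001], [-0.002, 0.001, -1.0]]
wrist_force: [-1.7, 4.6, 4.8]
opening: 27.7
grip_force: 40.0
```

Emit:
arm_command([
  [[0,-0.04,0.001],[0,0,0],0],
  [[0,-0.04,0.001],[0,0,0],0],
  [[0,-0.04,0.001],[0,0,0],0],
  [[0,-0.04,0.001],[0,0,0],0],
])

```text
time: 11.25
position: [552.9, -220.6, 139.3]
tool_rot: [[-0.993, -0.115, 0.002], [-0.115, 0.993, 0.001], [-0.003, 0.001, -1.0]]
wrist_force: [-0.0, 5.0, 5.2]
opening: 28.1
grip_force: 40.0
```

Emit:
arm_command([
  [[0,-0.08,0.001],[0,0,0],0],
  [[0,-0.08,0.001],[0,0,0],0],
  [[0,-0.08,0.001],[0,0,0],0],
  [[0,-0.08,0.002],[0,0,0],0],
])

```text
time: 11.65
position: [553.6, -228.6, 139.1]
tool_rot: [[-0.993, -0.115, 0.002], [-0.115, 0.993, 0.001], [-0.002, 0.001, -1.0]]
wrist_force: [-0.9, 4.8, 5.4]
opening: 27.8
grip_force: 40.0
```

Emit:
arm_command([
  [[0,-0.08,0.002],[0,0,0],0],
  [[0,-0.08,0.002],[0,0,0],0],
  [[0,-0.08,0.002],[0,0,0],0],
  [[0,-0.08,0.002],[0,0,0],0],
])

```text
time: 12.05
position: [554.4, -236.5, 138.8]
tool_rot: [[-0.993, -0.115, 0.002], [-0.115, 0.993, 0.001], [-0.002, 0.001, -1.0]]
wrist_force: [-0.5, 4.7, 4.9]
opening: 27.9
grip_force: 40.0
```

Emit:
arm_command([
  [[0,-0.08,0.003],[0,0,0],0],
  [[0,-0.08,0.003],[0,0,0],0],
  [[0,-0.08,0.003],[0,0,0],0],
  [[0,-0.08,0.003],[0,0,0],0],
  [[0,-0.08,0.003],[0,0,0],0],
])

```text
time: 12.55
position: [555.4, -246.6, 138.3]
tool_rot: [[-0.993, -0.115, 0.001], [-0.115, 0.993, 0.001], [-0.002, 0.001, -1.0]]
wrist_force: [1.0, 6.0, 4.9]
opening: 27.6
grip_force: 40.0
```

Emit:
arm_command([
  [[0,-0.08,0.004],[0,0,0],0],
  [[0,-0.08,0.004],[0,0,0],0],
  [[0,-0.08,0.004],[0,0,0],0],
  [[0,-0.08,0.004],[0,0,0],0],
])

```text
time: 12.95
position: [556.1, -254.7, 137.8]
tool_rot: [[-0.993, -0.115, 0.001], [-0.115, 0.993, 0.001], [-0.001, 0.001, -1.0]]
wrist_force: [-0.3, 4.5, 5.3]
opening: 27.7
grip_force: 40.0
```

Emit:
arm_command([
  [[0,-0.08,0.004],[0,0,0],0],
  [[0,-0.08,0.004],[0,0,0],0],
  [[0,-0.08,0.005],[0,0,0],0],
  [[0,-0.08,0.005],[0,0,0],0],
  [[0,-0.08,0.005],[0,0,0],0],
])

```text
time: 13.45
position: [557.1, -264.7, 137.1]
tool_rot: [[-0.993, -0.115, 0.001], [-0.115, 0.993, 0.001], [-0.001, 0.001, -1.0]]
wrist_force: [-1.2, 4.9, 4.9]
opening: 27.6
grip_force: 40.0
```

Emit:
arm_command([
  [[0,-0.08,0.006],[0,0,0],0],
  [[0,-0.08,0.006],[0,0,0],0],
  [[0,-0.08,0.006],[0,0,0],0],
  [[0,-0.08,0.006],[0,0,0],0],
  [[0,-0.08,0.006],[0,0,0],0],
])

```text
time: 13.95
position: [558.4, -274.6, 136.4]
tool_rot: [[-0.993, -0.115, 0.001], [-0.115, 0.993, 0.001], [-0.001, 0.001, -1.0]]
wrist_force: [-1.0, 4.6, 5.2]
opening: 27.9
grip_force: 40.0
```

Emit:
arm_command([
  [[0,-0.08,0.006],[0,0,0],0],
  [[0,-0.08,0.006],[0,0,0],0],
  [[0,-0.08,0.006],[0,0,0],0],
  [[0,-0.08,0.006],[0,0,0],0],
  [[0,-0.08,0.007],[0,0,0],0],
])

```text
time: 14.45
position: [559.4, -284.4, 135.5]
tool_rot: [[-0.993, -0.115, 0.001], [-0.115, 0.993, 0.001], [-0.001, 0.001, -1.0]]
wrist_force: [-0.4, 5.1, 4.1]
opening: 27.9
grip_force: 40.0
```

Emit:
arm_command([
  [[0,-0.08,0.007],[0,0,0],0],
  [[0,-0.08,0.007],[0,0,0],0],
  [[0,-0.08,0.007],[0,0,0],0],
  [[0,-0.08,0.007],[0,0,0],0],
  [[0,-0.08,0.007],[0,0,0],0],
])

```text
time: 14.95
position: [560.5, -294.4, 134.6]
tool_rot: [[-0.993, -0.115, 0.001], [-0.115, 0.993, 0.001], [-0.001, 0.001, -1.0]]
wrist_force: [-0.2, 4.3, 3.9]
opening: 27.7
grip_force: 40.0
```

Run:
```python
from h import *
im=bot.get_image('scene');a=im['pixels'][130:240,220:370,::-1]
cv2.imwrite('pics/s3.png',cv2.resize(a,None,fx=4,fy=4,interpolation=cv2.INTER_CUBIC))
```

```text
(no output)
```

View pics/s3.png

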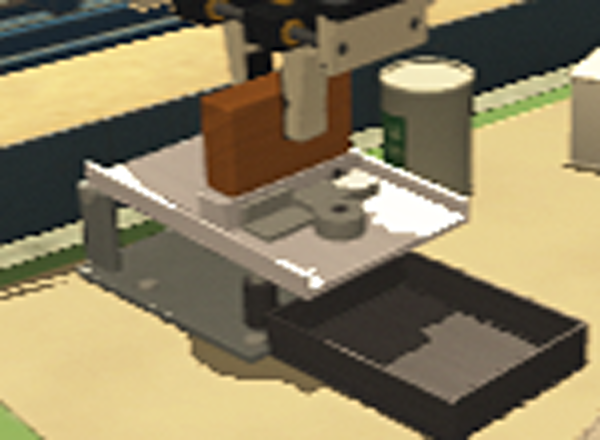

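Emit:
arm_command([
  [[0,-0.08,0.014],[0,0,0],0],
  [[0,-0.08,0.012],[0,0,0],0],
  [[0,-0.08,0.009],[0,0,0],0],
  [[0,-0.08,0.009],[0,0,0],0],
  [[0,-0.08,0.009],[0,0,0],0],
])

```text
time: 15.5
position: [561.7, -304.4, 133.4]
tool_rot: [[-0.993, -0.115, 0.001], [-0.115, 0.993, 0.001], [-0.001, 0.001, -1.0]]
wrist_force: [-1.2, 3.8, 4.4]
opening: 27.6
grip_force: 40.0
```

Emit:
arm_command([
  [[0,-0.08,0.01],[0,0,0],0],
  [[0,-0.08,0.01],[0,0,0],0],
  [[0,-0.08,0.01],[0,0,0],0],
  [[0,-0.08,0.01],[0,0,0],0],
  [[0,-0.08,0.01],[0,0,0],0],
])

```text
time: 16.0
position: [562.9, -314.4, 132.1]
tool_rot: [[-0.993, -0.115, 0.001], [-0.115, 0.993, 0.001], [-0.001, 0.001, -1.0]]
wrist_force: [0.0, 5.3, 4.9]
opening: 27.8
grip_force: 40.0
```

Emit:
arm_command([
  [[0,-0.08,0.01],[0,0,0],0],
  [[0,-0.08,0.01],[0,0,0],0],
  [[0,-0.08,0.01],[0,0,0],0],
  [[0,-0.08,0.01],[0,0,0],0],
  [[0,-0.08,0.01],[0,0,0],0],
])

```text
time: 16.5
position: [564.1, -324.3, 130.9]
tool_rot: [[-0.993, -0.115, 0.001], [-0.115, 0.993, 0.001], [-0.001, 0.001, -1.0]]
wrist_force: [-1.2, 4.3, 4.3]
opening: 28.2
grip_force: 40.0
```

Emit:
arm_command([
  [[0,-0.08,0.011],[0,0,0],0],
  [[0,-0.08,0.011],[0,0,0],0],
  [[0,-0.08,0.011],[0,0,0],0],
  [[0,-0.08,0.011],[0,0,0],0],
  [[0,-0.08,0.011],[0,0,0],0],
])

```text
time: 17.0
position: [565.2, -334.2, 129.5]
tool_rot: [[-0.993, -0.115, 0.001], [-0.115, 0.993, 0.001], [-0.001, 0.001, -1.0]]
wrist_force: [-1.2, 3.8, 4.5]
opening: 27.8
grip_force: 39.9
```

Emit:
arm_command([
  [[0,-0.08,0.012],[0,0,0],0],
  [[0,-0.08,0.012],[0,0,0],0],
  [[0,-0.08,0.012],[0,0,0],0],
  [[0,-0.08,0.012],[0,0,0],0],
  [[0,-0.08,0.012],[0,0,0],0],
])

```text
time: 17.5
position: [566.4, -344.2, 128.1]
tool_rot: [[-0.993, -0.115, 0.001], [-0.115, 0.993, 0.001], [-0.001, 0.001, -1.0]]
wrist_force: [-0.3, 4.4, 5.2]
opening: 27.8
grip_force: 40.0
```

Emit:
arm_command([
  [[0,-0.08,0.013],[0,0,0],0],
  [[0,-0.08,0.013],[0,0,0],0],
  [[0,-0.08,0.013],[0,0,0],0],
  [[0,-0.08,0.013],[0,0,0],0],
  [[0,-0.08,0.013],[0,0,0],0],
])

```text
time: 18.0
position: [567.6, -354.1, 126.3]
tool_rot: [[-0.993, -0.115, 0.001], [-0.115, 0.993, 0.001], [-0.001, 0.001, -1.0]]
wrist_force: [-0.8, 3.8, 5.7]
opening: 27.8
grip_force: 40.0
```

Emit:
arm_command([
  [[0,-0.08,0.01],[0,0,0],0],
  [[0,-0.08,0.01],[0,0,0],0],
  [[0,-0.08,0.01],[0,0,0],0],
  [[0,-0.08,0.01],[0,0,0],0],
  [[0,-0.08,0.01],[0,0,0],0],
])

```text
time: 18.5
position: [568.7, -364.0, 125.0]
tool_rot: [[-0.993, -0.115, 0.001], [-0.115, 0.993, 0.001], [-0.001, 0.001, -1.0]]
wrist_force: [-0.9, 4.4, 4.2]
opening: 27.8
grip_force: 39.9
```

Emit:
arm_command([
  [[0,-0.08,0.012],[0,0,0],0],
  [[0,-0.08,0.012],[0,0,0],0],
  [[0,-0.08,0.012],[0,0,0],0],
  [[0,-0.08,0.012],[0,0,0],0],
  [[0,-0.08,0.012],[0,0,0],0],
])

```text
time: 19.0
position: [570.0, -374.1, 123.9]
tool_rot: [[-0.993, -0.115, 0.001], [-0.115, 0.993, 0.001], [-0.002, 0.001, -1.0]]
wrist_force: [-1.1, 4.4, 6.1]
opening: 27.3
grip_force: 40.0
```

Run:
```python
from h import *
im=bot.get_image('scene');a=im['pixels'][130:240,220:370,::-1]
cv2.imwrite('pics/s4.png',cv2.resize(a,None,fx=4,fy=4,interpolation=cv2.INTER_CUBIC))
```

```text
(no output)
```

View pics/s4.png

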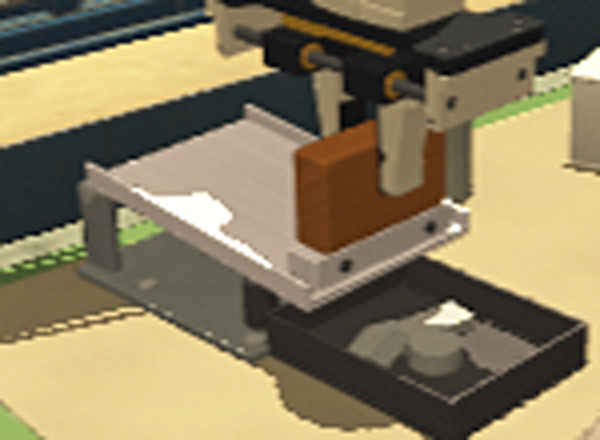

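Emit:
arm_command([
  [[0,0,-0.2],[0,0,0],0],
  [[0,0,-0.4],[0,0,0],0],
  [[0,0,-0.6],[0,0,0],0],
  [[0,0,-0.8],[0,0,0],0],
  [[0,0,-0.8],[0,0,0],0],
  [[0,0,-0.6],[0,0,0],0],
  [[0,0,0],[0,0,0],0],
])

```text
time: 19.75
position: [570.6, -374.6, 211.5]
tool_rot: [[-0.993, -0.115, 0.005], [-0.115, 0.993, -0.001], [-0.004, -0.001, -1.0]]
wrist_force: [-0.1, 0.3, -2.8]
opening: 27.9
grip_force: 39.9
```

Run:
```python
from h import *
plan([((404,-278,195),-3.17)],0,25)
```

```text
[[[0.772,0.575,0.079],[-0.01,0.037,0.15],0],[[0.782,0.562,0.082],[0.0,0.0,0.149],0],[[0.792,0.547,0.083],[0.0,0.0,0.15],0],[[0.802,0.533,0.082],[0.0,0.0,0.15],0],[[0.811,0.519,0.083],[0.0,0.0,0.149],0],[[0.821,0.503,0.083],[0.0,0.0,0.15],0],[[0.829,0.489,0.082],[0.0,0.0,0.15],0],[[0.838,0.475,0.083],[0.0,0.0,0.15],0]]
8 [ 404. -278.  195.]
```

Emit:
arm_command([
  [[0.77,0.57,0.08],[0,0.02,0.15],0],
  [[0.78,0.56,0.08],[0,0,0.15],0],
  [[0.79,0.55,0.08],[0,0,0.15],0],
  [[0.8,0.53,0.08],[0,0,0.15],0],
  [[0.81,0.52,0.08],[0,0,0.15],0],
  [[0.82,0.5,0.08],[0,0,0.15],0],
  [[0.83,0.49,0.08],[0,0,0.15],0],
  [[0.84,0.48,0.08],[0,0,0.15],0],
])

```text
time: 20.55
position: [401.7, -276.7, 191.9]
tool_rot: [[-1.0, 0.03, -0.003], [0.03, 1.0, 0.001], [0.003, 0.001, -1.0]]
wrist_force: [-0.4, 0.4, -2.7]
opening: 28.0
grip_force: 39.9
```

Emit:
arm_command([
  [[0,0,0],[0,0,0],0],
  [[0,0,0],[0,0,0],0],
])

```text
time: 20.75
position: [402.9, -277.1, 192.7]
tool_rot: [[-1.0, 0.028, -0.001], [0.028, 1.0, 0.001], [0.001, 0.001, -1.0]]
wrist_force: [0.8, 0.6, -2.9]
opening: 27.9
grip_force: 39.9
```

Emit:
arm_command([
  [[0,0,1],[0,0,0],0],
  [[0,0,1],[0,0,0],0],
  [[0,0,1],[0,0,0],0],
  [[0,0,1],[0,0,0],0],
  [[0,0,0.7],[0,0,0],0],
  [[0,0,0.3],[0,0,0],0],
  [[0,0,0],[0,0,0],0],
  [[0,0,0],[0,0,0],0],
])

```text
time: 21.55
position: [403.9, -277.5, 68.3]
tool_rot: [[-1.0, 0.028, -0.001], [0.028, 1.0, 0.0], [0.001, 0.0, -1.0]]
wrist_force: [0.3, 0.3, -2.1]
opening: 27.7
grip_force: 39.9
```

Emit:
arm_command([
  [[0,0,0.04],[0,0,0],0],
  [[0,0,0.02],[0,0,0],0],
  [[0,0,0],[0,0,0],0],
])

```text
time: 21.85
position: [403.5, -277.3, 66.9]
tool_rot: [[-1.0, 0.029, -0.0], [0.029, 1.0, 0.001], [0.0, 0.001, -1.0]]
wrist_force: [0.1, -0.4, -2.8]
opening: 27.9
grip_force: 39.9
```

Emit:
arm_command([
  [[0,0,0.04],[0,0,0],0],
  [[0,0,0.02],[0,0,0],0],
  [[0,0,0.01],[0,0,0],0],
  [[0,0,0],[0,0,0],0],
])

```text
time: 22.25
position: [403.2, -277.2, 64.9]
tool_rot: [[-1.0, 0.029, -0.001], [0.029, 1.0, 0.001], [0.001, 0.001, -1.0]]
wrist_force: [-1.7, 1.1, 1.9]
opening: 27.7
grip_force: 39.9
```

Emit:
arm_command([
  [[0,0,0.01],[0,0,0],0],
  [[0,0,0.01],[0,0,0],0],
  [[0,0,0],[0,0,0],0],
])

```text
time: 22.55
position: [403.1, -277.2, 64.8]
tool_rot: [[-1.0, 0.029, -0.001], [0.029, 1.0, 0.001], [0.001, 0.001, -1.0]]
wrist_force: [-3.0, 1.5, 10.1]
opening: 27.9
grip_force: 39.9
```

Standing on the cabinet; release and rise.

Emit:
arm_command([
  [[0,0,-0.02],[0,0,0],0.4],
  [[0,0,0],[0,0,0],0.6],
  [[0,0,0],[0,0,0],1],
  [[0,0,0],[0,0,0],1],
  [[0,0,0],[0,0,0],1],
  [[0,0,0],[0,0,0],1],
  [[0,0,0],[0,0,0],1],
  [[0,0,0],[0,0,0],1],
])

```text
time: 23.35
position: [403.1, -277.2, 64.6]
tool_rot: [[-1.0, 0.029, -0.001], [0.029, 1.0, 0.001], [0.001, 0.001, -1.0]]
wrist_force: [-0.0, -0.1, 0.1]
opening: 84.5
grip_force: 0.0
```

Emit:
arm_command([
  [[0,0,-0.4],[0,0,0],1],
  [[0,0,-0.8],[0,0,0],1],
  [[0,0,-1],[0,0,0],1],
  [[0,0,-1],[0,0,0],1],
  [[0,0,-1],[0,0,0],1],
  [[0,0,-0.5],[0,0,0],1],
  [[0,0,0],[0,0,0],1],
  [[0,0,0],[0,0,0],1],
])

```text
time: 24.15
position: [403.2, -277.2, 182.4]
tool_rot: [[-1.0, 0.029, -0.001], [0.029, 1.0, 0.001], [0.001, 0.001, -1.0]]
wrist_force: [-0.4, 0.9, -1.2]
opening: 87.6
grip_force: 0.0
```

Run:
```python
from h import *
im=bot.get_image('scene');a=im['pixels'][130:260,195:395,::-1]
cv2.imwrite('pics/s5.png',cv2.resize(a,None,fx=4,fy=4,interpolation=cv2.INTER_CUBIC))
```

```text
(no output)
```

View pics/s5.png

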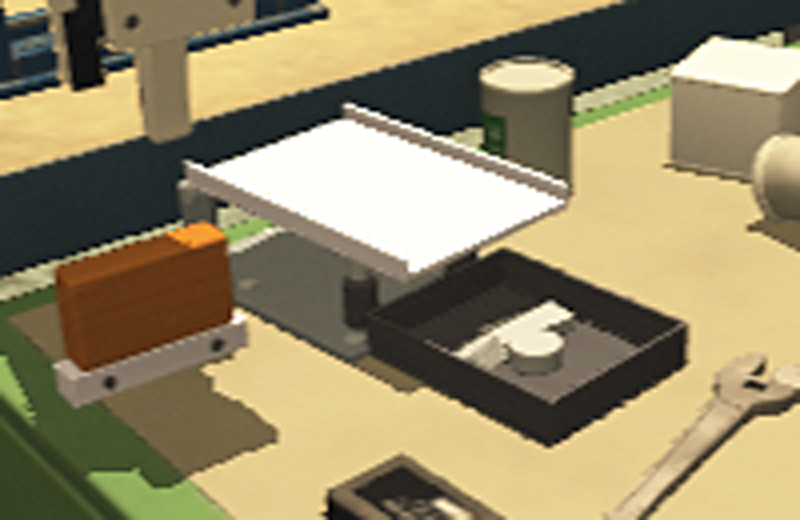

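The picture shows the plate empty and level at about (375,190), the three offcuts in the tray around (520,335), and the block upright at (150,310), clear of the open fingers.

```bash
python3 -c "
from rig import bot
print(bot.finish_job())"
```

```text
the job is handed in; nothing more can be done
None
```

I handed the job in without seeing a verdict: the last picture shows all three offcuts in the tray, the plate level again and the scraper block upright on the cabinet top. The wrist readings put the push during the stroke at about 7 to 9 N, up to 1 N above the 7 to 8 N asked for near the free edge.

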